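Reset a tripped blender base and hold its dial on pulse

ROBOT

A 6-joint arm with a two-finger parallel gripper is mounted at the origin on the work surface. World frame = base frame: x ahead of the robot, y to its left, z up, the work surface at z = 0. Lengths are in m, angles in rad, forces in N, time in s.
With the tool pointing down it reaches from about 0.375 to 0.9 m from the base axis. Payload 3.1 kg.
Tool frame: the origin (TCP) lies at the very end of the fingers, on their centre line; the grasp point (between the pads) lies 19 mm behind it (robot.grip_depth is the distance from the TCP to the grasp point, in m); z points along the fingers, y is the direction in which the jaws open and shut (so a half turn about z gives the same grasp; the last joint's range is limited). The gripper opens to 87 mm and grips with 3 to 60 N. Pads are 19 mm wide; open, the fingers measure 117 mm over their backs; the gripper's body (75 mm by 190 mm) begins 51 mm behind the grasp point.
Start: joints at [1.087, 0.527, 1.433, -0, 1.181, -0.178], TCP at [0.188, 0.596, 0.223] pointing down, gripper open.
Joint ranges: [-3.08, 3.08], [-0.75, 2.2], [0.22, 2.44], [-1.43, 4.57], [0, 2.65], [-2.85, 2.85]. Speed limits (rad/s): [2.79, 2.79, 3.14, 3.14, 3.14, 3.14].

INTERFACE

Orientations are given as a unit quaternion [x, y, z, w].
In Python, from rig import robot gives the robot as it stands.
- The arm moves only by the tool drive_tool, never from a script. Its argument "series" is a list of rows, each a list of 7 numbers: the shift along the tool's x, y, z in m, then the turn, a rotation vector about the tool's x, y, z in degrees, then the opening, from 0 (shut) to 1 (fully open). A call has 1 to 5 rows; each row shifts and turns the commanded pose from where the row before left it, along the tool's axes as they then stand; what a row does not reach is not made up. A row lasts 1/8 s, in which the tool goes at most 62.5 mm and 10.7 degrees, less where a joint would pass 70% of its speed; a pose out of reach is approached as far as the arm can. A call is refused whole if a number of a shift passes 0.0625 or a number of a turn 10.7, either way. A call with a gripper value outside its range is refused whole. The fingers move at their own pace and stop on an object; "squeeze" is the grip in N (left out, the last holds). Time passes only in rows, so rows that do not move let the fingers close. It gives the time, the measured TCP pose, the force and the opening at its end, in the units of the state.
- robot.get_obs(): the state, without advancing time (a new reading comes with each control period).
- robot.camera(name): name is "side" or "top"; returns (picture, depth): 480x640x3 uint8, blue, green, red; 480x640 float32, m along the optical axis (not along the pixel's ray), 0 where there is no reading.
- robot.camera_model(name): a dict with "fx", "fy", "cx", "cy" (pixels), "R" (3x3) and "t" (3): a world point X has camera coordinates R X + t. Camera axes: x right, y down, z forward; pixel columns grow to the right and rows downward; lengths in m; the calibration is good to about 2 mm. A picture is of the moment at which its call begins. camera_model takes no time and is no camera call.
- robot.hand_in(): hands the job in, once; it reports no verdict.
The state is a dict: "time": time; "q": joint angles; "joint_velocities": joint speeds; "joint_torque": joint torques, N m; "position": TCP position; "tool_rot": TCP orientation; "ft_force": force on the tool from outside, world axes, zero at the start; "moment": the same for the moment, N m; "grip_width": finger opening in m.
Only numpy, scipy, OpenCV 4.12 (cv2) and the standard library are available. Lean on these libraries where they do the work, as an engineer would, in place of code of your own. Each camera call takes 0.05 s, during which the arm holds its last target. There are 200 camera calls.

TASK

The blender base has tripped its overload cut-out. With the dial still at off, push the red reset plunger fully home and let it spring back up, then turn the black dial clockwise past its two click positions to the third, sprung pulse position at the end stop, and hold it there against its spring: finish with the fingers still holding the dial on pulse. Leave the jar, mug, strainer and funnel where they stand.

Things in the scene. Friction and masses are not known exactly. Their poses are not given: they have to be found in the camera images.
- blender: White blender motor base without jar, fixed, 212 (x) by 214 (y) mm. Origin at the centre of its underside on the shelf (z = 0), z up. Its front (-x) is a flat deck 70 mm high; behind, centred at x = +45 mm, a round jar seat 116 mm wide rises to 122 mm. On the deck at x = -60 mm, y = +50 and -50 mm, are two grey plates: one has the dial, one the reset plunger; sides vary.
- dial_mount: Grey 84 mm square plate, 3 mm thick, fixed on the blender's deck, with all of the dial that it carries. Origin at the centre of its underside on the dial's axis, z up, axes parallel to the blender's. Three white marks (off, first and second click, 0.4 rad apart) and a larger red mark (pulse) lie around the dial.
- dial_grip (a point): Point on the dial's vertical axis at grip height, 31 mm above the deck. Black dial: round skirt 52 mm wide, top 9 mm above the deck, with an upright grip bar 44 mm long, 14 mm thick, top 39 mm above the deck (8 mm above this point). Axes turn with the dial: x along the bar, y across its thickness, z up; white pointer line on the bar's -x half.
- dial (a joint): Angle of the dial in rad, growing as it turns clockwise seen from above. 0 = off (start), about 0.4 = first click, about 0.8 = second click (it rests by itself within 0.06 of these). A return spring works against the turn, up to about 0.25 N m passing a click and 0.13 N m at the end; pulse is the third position, from 1.1 to the end stop at 1.24; let go, it springs back to the second click.
- plunger_top (a point): Centre of the flat top of the red round reset plunger, 30 mm across, 23 mm above the deck when out; z up. It stands in a collar 40 mm across whose top is 6 mm above the deck; pressed home it stands 13 mm above the deck.
- plunger (a joint): Travel of the reset plunger straight down in m: 0 = out, 0.010 = fully home at its stop. Its spring needs about 3 N at the start and 8 N fully home, and pushes it out again when let go.
- jar: Bystander: clear closed jar with a metal screw lid, 84 mm across, 110 mm tall, loose, origin at the centre of its underside. Stands beside the blender.
- mug: Bystander: blue ceramic mug, 80 mm across, 92 mm tall, with a handle on its +y side, loose, origin at the centre of its underside. Stands on the other side of the blender.
- strainer: Bystander: steel bowl strainer, 140 mm across, 50 mm tall, with a wire handle reaching 190 mm along its +x, loose, origin at the centre of its underside.
- funnel: Bystander: yellow plastic funnel standing mouth down, 110 mm across, 110 mm tall, loose, origin at the centre of its mouth.

How it is judged:
By the outcome, as a careful person would: the job done as asked, in the order asked, and still so for the second after the job is handed in, while the arm keeps its last pose, push and grip.
It also fails if it takes over 48 s, if anything falls off the work surface, if the arm or the gripper's body presses on something with over 40 N, if the wrist force passes 120 N, or if a joint passes its speed limit or range.

## Working session

There is one attempt and no reset: what is moved stays moved. The work goes in short steps, Python scripts to look and compute and a tool call to move; the robot and the scene stay as the last step left them, time stands still between calls to the robot, and variables do not carry over. Pictures are saved under pics/ and viewed, about 8 in all and at most 12, crops included, and the job is handed in when it is done.

Besides the shell and the picture viewer there is one more tool, called after ">>>" as name([rows], argument=value, ...), one row to a line, values as JSON. drive_tool: Moves the arm, as the interface text tells. Its arguments: {"type":"object","properties":{"series":{"type":"array"},"squeeze":{"type":"number"}},"required":["series"]}

```bash
mkdir -p pics; python3 - <<'E'
from rig import robot
import cv2,numpy as np
for n in("side","top"):
    p,d=robot.camera(n); cv2.imwrite(f"pics/{n}1.png",p); np.save(f"pics/{n}1.npy",d)
    m=robot.camera_model(n); print(n,m)
print(robot.get_obs())
E
```

```text
side {'fx': 584.4891425327521, 'fy': 584.4891425327521, 'cx': 312.7364704879094, 'cy': 258.370669595549, 'R': array([[ 0.98164343, -0.19071759, -0.00172505],
       [-0.14499708, -0.74037832, -0.65636559],
       [ 0.12390327,  0.6445671 , -0.75444101]]), 't': array([-0.60333347,  0.13184603,  1.86804343])}
top {'fx': 471.4799665635571, 'fy': 471.4799665635571, 'cx': 315.9298386157769, 'cy': 232.9132285043177, 'R': array([[-0.00396181, -0.99998933, -0.00237569],
       [-0.99851708,  0.00408494, -0.05428591],
       [ 0.05429504,  0.00215709, -0.99852261]]), 't': array([-0.01373435,  0.6159704 ,  1.35110148])}
{'time': 0.1, 'q': array([ 1.08752009e+00,  5.28376955e-01,  1.43375237e+00,  1.67890295e-05,
        1.18138779e+00, -1.78512628e-01]), 'joint_velocities': array([ 0.00164554, -0.00169882, -0.00255893, -0.00057025, -0.000426  ,
        0.00088441]), 'joint_torque': array([-9.82426609e-04, -4.40985489e+01, -1.77150732e+01,  6.34740083e-02,
        5.34313009e-02, -5.27068130e-05]), 'position': array([0.18721345, 0.59562795, 0.22167411]), 'tool_rot': array([ 1.51795853e-01,  9.88411399e-01, -9.07508115e-04, -3.19959571e-04]), 'ft_force': array([-0.44725976,  1.5392007 ,  0.38518701]), 'moment': array([-0.01098347, -0.02228313, -0.01057045]), 'grip_width': 0.08732523144747102}
```

View pics/top1.png

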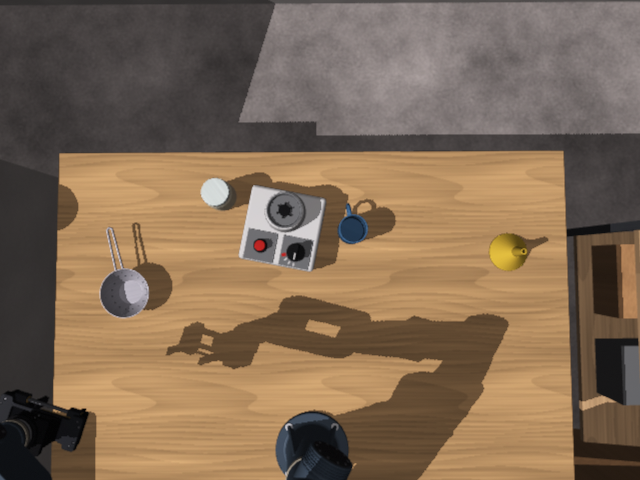

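View pics/side1.png

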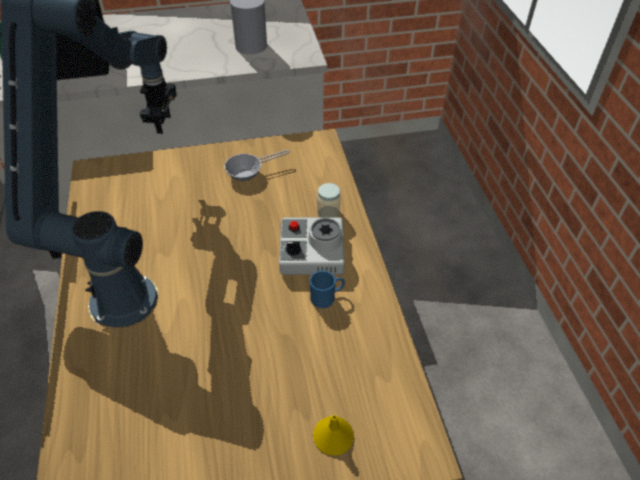

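Top view: red plunger at about (260,245), dial at about (296,252), seat at (285,210), with the blender turned slightly. Next I'll measure these and zoom in.

```bash
cat > h.py <<'E'
import numpy as np,cv2
from rig import robot
def ray(n,u,v,z):
    m=robot.camera_model(n); R=m["R"];t=m["t"]
    c=-R.T@t; d=R.T@np.array([(u-m["cx"])/m["fx"],(v-m["cy"])/m["fy"],1.])
    return c+d*(z-c[2])/d[2]
def dep(n,u,v,d):
    m=robot.camera_model(n); z=d[int(round(v)),int(round(u))]
    return m["R"].T@(np.array([(u-m["cx"])/m["fx"]*z,(v-m["cy"])/m["fy"]*z,z])-m["t"])
def cen(mask):
    n,l,s,c=cv2.connectedComponentsWithStats(mask.astype(np.uint8)); i=1+np.argmax(s[1:,4]); return c[i],s[i,4],l==i
def red(p):
    q=p.astype(int); return (q[...,2]>120)&(q[...,1]<70)&(q[...,0]<70)
E
python3 - <<'E'
from h import *
for n,(x0,x1,y0,y1) in dict(top=(235,335,175,280),side=(270,355,205,285)).items():
    p=cv2.imread(f"pics/{n}1.png");d=np.load(f"pics/{n}1.npy")
    m=np.zeros(p.shape[:2],bool);m[y0:y1,x0:x1]=red(p)[y0:y1,x0:x1]
    c,a,_=cen(m);print(n,"plunger",c,a,ray(n,*c,.093),dep(n,*c,d))
    if n=="top":
        m=np.zeros(p.shape[:2],bool);q=p.astype(int);m[y0:y1,x0:x1]=((q.min(2)>130)&(np.ptp(q,axis=2)<40))[y0:y1,x0:x1]
        c,a,l=cen(m);pts=np.argwhere(l)[:,::-1].astype(np.float32)
        P=np.array([ray(n,u,v,.07)[:2] for u,v in pts],np.float32);r=cv2.minAreaRect(P);print("blender",r,cv2.boxPoints(r))
        for u,v in((249,258),(275,265),(296,252),(296,240),(270,190)):print(u,v,dep(n,u,v,d))
        m=np.zeros(p.shape[:2],bool);m[235:270,280:312]=(p.max(2)<45)[235:270,280:312];c,a,_=cen(m);print("dark",c,a,ray(n,*c,.1))
    else: print(dep(n,290,268,d),dep(n,292,250,d))
    cv2.imwrite(f"pics/{n}1c.png",cv2.resize(p[y0:y1,x0:x1],None,fx=5.7,fy=5.7,interpolation=cv2.INTER_CUBIC))
E
```

```text
top plunger [258.94444444 245.02222222] 90 [0.57922056 0.13966587 0.093     ] [0.57912823 0.13927556 0.0961688 ]
blender ((0.6273615956306458, 0.0804988443851471), (0.20772261917591095, 0.20748980343341827), 78.76935577392578) [[ 0.5053754  -0.00116839]
 [ 0.708892   -0.04157889]
 [ 0.7493478   0.16216607]
 [ 0.5458312   0.20257658]]
249 258 [0.54390824 0.16994046 0.07087403]
275 265 [ 0.52319612  0.10448249 -0.00574781]
296 252 [0.55948487 0.03749913 0.11102594]
296 240 [0.5931652  0.03893078 0.07765895]
270 190 [0.7340521 0.1119591 0.0694945]
dark [295.82627119 251.5       ] 236 [0.56099981 0.0384606  0.1       ]
side plunger [293.58974359 223.71794872] 39 [0.57652181 0.13962042 0.093     ] [0.57666449 0.14060829 0.0919826 ]
[ 0.53717562 -0.0141321   0.05077858] [0.55257279 0.03224948 0.08375507]
```

View pics/top1c.png

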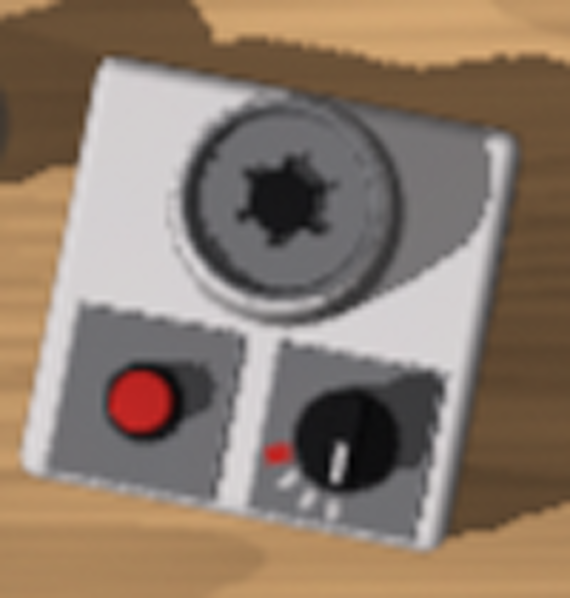

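View pics/side1c.png

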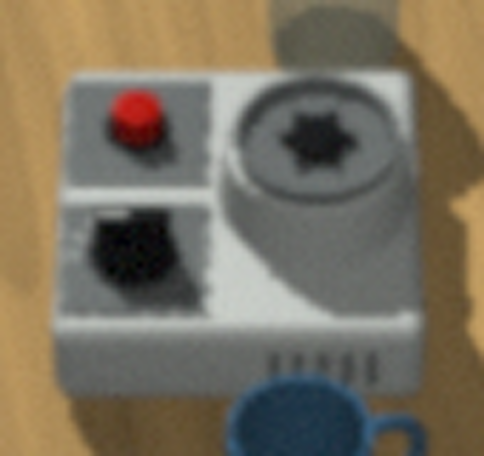

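The plunger measures (0.578, 0.140), which agrees with the value from the blender pose (yaw about -11.2°). The dial should be near (0.559, 0.042), with its bar along blender x. I'll set out above the plunger with the gripper closing.

>>> drive_tool([
  [-0.0425, -0.0265, 0, 0, 0, 0, 0],
  [-0.0425, -0.0265, 0, 0, 0, 0, 0],
  [-0.0425, -0.0265, 0, 0, 0, 0, 0],
  [-0.0425, -0.0265, 0, 0, 0, 0, 0],
  [-0.0425, -0.0265, 0, 0, 0, 0, 0],
], squeeze=20)

```text
time: 0.72
position: [0.3512, 0.4046, 0.2223]
tool_rot: [0.152, 0.988, -0.0, -0.0]
ft_force: [1.0, 0.9, 0.8]
grip_width: 0.045
```

>>> drive_tool([
  [-0.0425, -0.0265, 0, 0, 0, 0, 0],
  [-0.0425, -0.0265, 0, 0, 0, 0, 0],
  [-0.0425, -0.0265, 0, 0, 0, 0, 0],
  [-0.0425, -0.0265, 0, 0, 0, 0, 0],
  [-0.0425, -0.0265, 0, 0, 0, 0, 0],
])

```text
time: 1.35
position: [0.514, 0.2144, 0.2222]
tool_rot: [0.152, 0.988, -0.0, -0.0]
ft_force: [0.5, 0.8, -0.1]
grip_width: 0.0018
```

>>> drive_tool([
  [-0.0425, -0.0265, 0, 0, 0, 0, 0],
  [-0.0425, -0.0265, 0, 0, 0, 0, 0],
  [0, 0, 0.02, 0, 0, -6.3, 0],
  [0, 0, 0.03, 0, 0, 0, 0],
  [0, 0, 0, 0, 0, 0, 0],
])

```text
time: 1.98
position: [0.5763, 0.1394, 0.17]
tool_rot: [0.098, 0.995, -0.0, -0.003]
ft_force: [-0.5, -0.8, 0.7]
grip_width: 0.0009
```

```bash
python3 - <<'E'
from h import *
from scipy.spatial.transform import Rotation as Ro
o=robot.get_obs();R=Ro.from_quat(o["tool_rot"]).as_matrix()
print(o["position"],o["ft_force"],o["time"],o["grip_width"],R.round(3))
print("tool shift to plunger",R.T@(np.array([.578,.140,.093])-o["position"]))
p,d=robot.camera("side");cv2.imwrite("pics/s2.png",cv2.resize(p[120:300,230:430],(800,720))[:600])
E
```

```text
[0.57633912 0.13941563 0.16996521] [-0.47972845 -0.75305154  0.71116305] 1.975 0.0008740933346665283 [[-0.981  0.194 -0.007]
 [ 0.194  0.981 -0.   ]
 [ 0.007 -0.002 -1.   ]]
tool shift to plunger [-0.00202674  0.0010221   0.07695187]
```

View pics/s2.png

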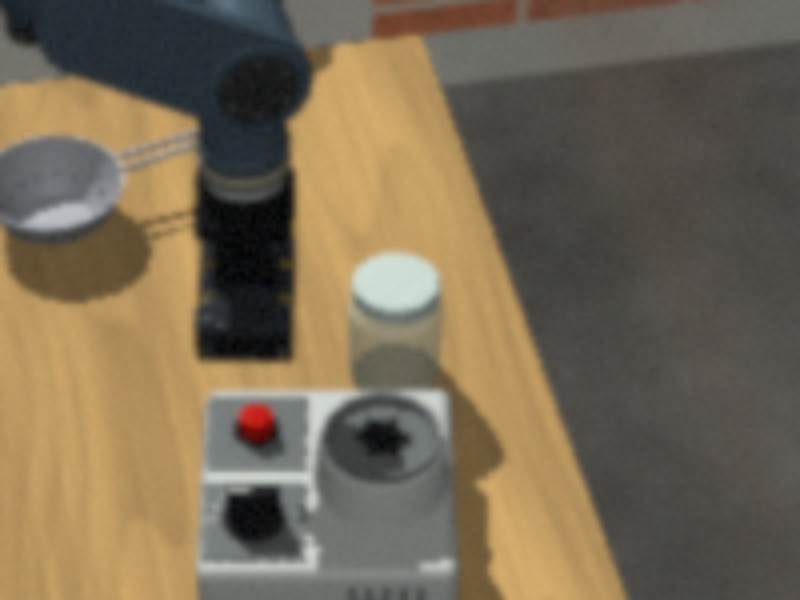

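The closed gripper (tip at about crop (245,350)) hangs above the plunger (257,423), aligned to within about 2 mm. Going down.

>>> drive_tool([
  [-0.002, 0.001, 0.03, 0, 0, 0, 0],
  [0, 0, 0.03, 0, 0, 0, 0],
  [0, 0, 0.012, 0, 0, 0, 0],
  [0, 0, 0.004, 0, 0, 0, 0],
  [0, 0, 0.002, 0, 0, 0, 0],
])

```text
time: 2.65
position: [0.5816, 0.1405, 0.0956]
tool_rot: [0.097, 0.995, 0.0, 0.001]
ft_force: [0.1, -0.4, 0.4]
grip_width: 0.0004
```

>>> drive_tool([
  [0, 0, 0.002, 0, 0, 0, 0],
  [0, 0, 0.002, 0, 0, 0, 0],
  [0, 0, 0.001, 0, 0, 0, 0],
  [0, 0, 0.001, 0, 0, 0, 0],
  [0, 0, 0, 0, 0, 0, 0],
])

```text
time: 3.28
position: [0.5815, 0.1405, 0.089]
tool_rot: [0.097, 0.995, 0.0, 0.001]
ft_force: [0.6, -0.3, 4.4]
grip_width: 0.0001
```

>>> drive_tool([
  [0, 0, 0.002, 0, 0, 0, 0],
  [0, 0, 0.002, 0, 0, 0, 0],
  [0, 0, 0.001, 0, 0, 0, 0],
  [0, 0, 0.001, 0, 0, 0, 0],
  [0, 0, 0, 0, 0, 0, 0],
])

```text
time: 3.9
position: [0.5816, 0.1405, 0.0834]
tool_rot: [0.097, 0.995, 0.0, 0.001]
ft_force: [-0.5, -0.3, 7.7]
grip_width: 0.0001
```

>>> drive_tool([
  [0, 0, 0.001, 0, 0, 0, 0],
  [0, 0, 0.001, 0, 0, 0, 0],
  [0, 0, 0, 0, 0, 0, 0],
  [0, 0, 0, 0, 0, 0, 0],
])

```text
time: 4.4
position: [0.5816, 0.1405, 0.0833]
tool_rot: [0.097, 0.995, 0.0, 0.001]
ft_force: [-3.0, 0.5, 17.7]
grip_width: 0.0005
```

It is at its stop: the force climbed to 18 N with no further travel. Next I lift, let it spring back, and back off to look.

>>> drive_tool([
  [0, 0, -0.005, 0, 0, 0, 0],
  [0, 0, -0.03, 0, 0, 0, 0],
  [0, 0, -0.05, 0, 0, 0, 0],
  [0.05, -0.03, -0.03, 0, 0, 0, 1],
  [0.06, -0.03, 0, 0, 0, 0, 1],
])

```text
time: 5.03
position: [0.4688, 0.1044, 0.1956]
tool_rot: [0.097, 0.995, -0.0, 0.002]
ft_force: [-0.0, -0.4, 0.1]
grip_width: 0.0134
```

>>> drive_tool([
  [0, -0.04, 0, 0, 0, 0, 1],
  [0, 0, 0, 0, 0, 0, 1],
  [0, 0, 0, 0, 0, 0, 1],
], squeeze=55)

```text
time: 5.4
position: [0.4607, 0.0658, 0.1939]
tool_rot: [0.098, 0.995, 0.0, -0.0]
ft_force: [-0.5, -0.1, -0.5]
grip_width: 0.0427
```

```bash
python3 - <<'E'
from h import *
p,d=robot.camera("top");cv2.imwrite("pics/t3.png",cv2.resize(p[175:285,230:340],(600,600),interpolation=cv2.INTER_CUBIC))
p2,d2=robot.camera("side");cv2.imwrite("pics/s3.png",cv2.resize(p2[200:290,265:355],(600,600),interpolation=cv2.INTER_CUBIC))
cv2.imwrite("pics/c3.png",cv2.resize(np.hstack([cv2.imread("pics/t3.png"),cv2.imread("pics/s3.png")]),(800,400)))
for n,q in(("top",p),("side",p2)):
    m=np.zeros(q.shape[:2],bool);m[200:270,240:310]=red(q)[200:270,240:310];c,a,_=cen(m);print(n,c,a,ray(n,*c,.093),dep(n,*c,d if n=="top" else d2))
# bar top: points with depth height 0.100-0.116 in dial area
pts=np.array([dep("top",u,v,d) for u in range(280,313) for v in range(234,270) if d[v,u]>0])
b=pts[(pts[:,2]>.100)&(pts[:,2]<.118)&(np.hypot(pts[:,0]-.559,pts[:,1]-.042)<.035)]
print(len(b),b.mean(0),cv2.minAreaRect(b[:,:2].astype(np.float32)))
print(robot.get_obs()["position"],robot.get_obs()["time"])
E
```

```text
top [259.03157895 244.96842105] 95 [0.57936682 0.13942778 0.093     ] [0.5793839  0.13949959 0.09241609]
side [293.61538462 223.87179487] 39 [0.57648392 0.13889355 0.093     ] [0.57596237 0.13528393 0.09671948]
86 [0.56107779 0.04212545 0.10861271] ((0.5610059499740601, 0.042343102395534515), (0.013923931866884232, 0.04338306933641434), 78.54546356201172)
[0.46087967 0.06622628 0.19382921] 5.5
```

View pics/c3.png

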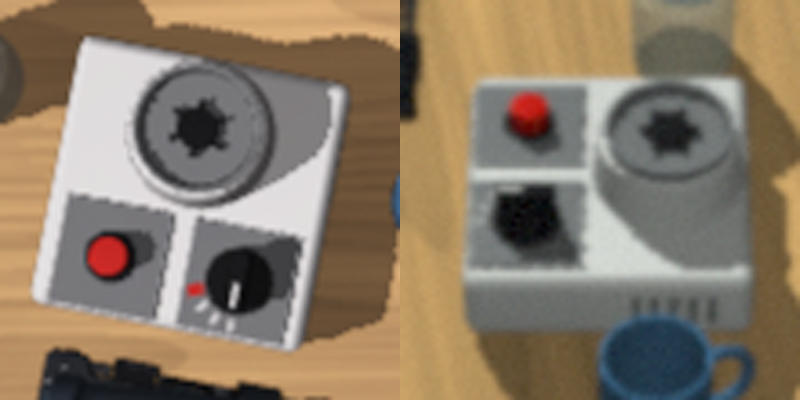

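The picture shows the plunger sprung out again and the dial still at off (pointer on the first mark). The bar measures 43×14 mm at (0.561, 0.042), yaw -11.4°. Moving over it.

>>> drive_tool([
  [-0.05, -0.0025, 0, 0, 0, 0, 1],
  [-0.05, -0.002, 0, 0, 0, 0, 1],
  [0, 0, 0.02, 0, 0, 0, 1],
  [0, 0, 0.02, 0, 0, 0, 1],
  [0, 0, 0, 0, 0, 0, 1],
])

```text
time: 6.12
position: [0.5567, 0.0429, 0.1522]
tool_rot: [0.097, 0.995, 0.0, -0.002]
ft_force: [-0.3, -0.0, 0.5]
grip_width: 0.0865
```

```bash
python3 - <<'E'
from h import *
from scipy.spatial.transform import Rotation as Ro
o=robot.get_obs();R=Ro.from_quat(o["tool_rot"]).as_matrix()
print(o["position"],o["q"],o["time"],o["grip_width"],R.round(3))
print("shift",R.T@(np.array([.560,.0420,.0835])-o["position"]))
E
```

```text
[0.55665209 0.04289789 0.15223145] [-1.23280691e-01  5.33517696e-01  1.66658713e+00  9.31333704e-05
  9.46039349e-01 -1.50045818e+00] 6.125 0.08649737623948356 [[-0.981  0.192 -0.005]
 [ 0.192  0.981  0.001]
 [ 0.005 -0.    -1.   ]]
shift [-0.00377052 -0.00021992  0.06871508]
```

>>> drive_tool([
  [-0.001, 0, 0.03, 0, 0, 0, 1],
  [0, 0, 0.02, 0, 0, 0, 1],
  [0, 0, 0.01, 0, 0, 0, 1],
  [0, 0, 0.006, 0, 0, 0, 1],
  [0, 0, 0, 0, 0, 0, 1],
])

```text
time: 6.75
position: [0.559, 0.0419, 0.0884]
tool_rot: [0.097, 0.995, -0.0, 0.0]
ft_force: [-0.4, -0.7, -1.2]
grip_width: 0.0874
```

>>> drive_tool([
  [0, 0, 0, 0, 0, 0, 1],
  [0, 0, 0, 0, 0, 0, 1],
])

```text
time: 7.0
position: [0.5591, 0.0417, 0.0888]
tool_rot: [0.097, 0.995, -0.0, 0.001]
ft_force: [-0.5, 0.0, 0.1]
grip_width: 0.0869
```

>>> drive_tool([
  [-0.001, 0, 0.0045, 0, 0, 0, 1],
  [0, 0, 0, 0, 0, 0, 0.3],
  [0, 0, 0, 0, 0, 0, 0.1],
  [0, 0, 0, 0, 0, 0, 0.1],
  [0, 0, 0, 0, 0, 0, 0],
], squeeze=55)

```text
time: 7.62
position: [0.5597, 0.0415, 0.0837]
tool_rot: [0.097, 0.995, -0.0, 0.0]
ft_force: [-0.2, -0.5, 0.3]
grip_width: 0.0553
```

>>> drive_tool([
  [0, 0, 0, 0, 0, 0, 0],
  [0, 0, 0, 0, 0, 0, 0],
  [0, 0, 0, 0, 0, 0, 0],
  [0, 0, 0, 0, 0, 0, 0],
])

```text
time: 8.12
position: [0.5597, 0.0416, 0.0837]
tool_rot: [0.097, 0.995, 0.0, 0.0]
ft_force: [1.0, 6.3, 1.5]
grip_width: 0.0152
```

>>> drive_tool([
  [0, 0, 0, 0, 0, 0, 0],
  [0, 0, 0, 0, 0, 4, 0],
  [0, 0, 0, 0, 0, 5, 0],
  [0, 0, 0, 0, 0, 5, 0],
  [0, 0, 0, 0, 0, 5, 0],
])

```text
time: 8.75
position: [0.5598, 0.0423, 0.0837]
tool_rot: [0.262, 0.965, 0.001, 0.0]
ft_force: [0.8, 3.3, -0.7]
grip_width: 0.0133
```

>>> drive_tool([
  [0, 0, 0, 0, 0, 5, 0],
  [0, 0, 0, 0, 0, 5, 0],
  [0, 0, 0, 0, 0, 5, 0],
  [0, 0, 0, 0, 0, 5, 0],
  [0, 0, 0, 0, 0, 0, 0],
])

```text
time: 9.38
position: [0.5599, 0.0424, 0.0837]
tool_rot: [0.424, 0.906, 0.001, 0.0]
ft_force: [1.0, 5.3, -0.6]
grip_width: 0.0133
```

```bash
python3 -c "
from h import *
o=robot.get_obs();print({k:np.round(v,4) for k,v in o.items()})"
```

```text
{'time': np.float64(9.375), 'q': array([-0.1242,  0.6409,  1.7089,  0.0019,  0.7913, -0.8211]), 'joint_velocities': array([ 0.0002,  0.0008,  0.0007, -0.0032,  0.0006, -0.0351]), 'joint_torque': array([ -2.9825, -42.2769, -10.7972,  -1.0284,   0.2745,   0.2401]), 'position': array([0.5599, 0.0424, 0.0837]), 'tool_rot': array([4.238e-01, 9.058e-01, 7.000e-04, 0.000e+00]), 'ft_force': array([ 1.0054,  5.2882, -0.5972]), 'moment': array([ 0.8333, -0.2831,  0.0883]), 'grip_width': np.float64(0.0133)}
```

>>> drive_tool([
  [0, 0, 0, 0, 0, 5, 0],
  [0, 0, 0, 0, 0, 5, 0],
  [0, 0, 0, 0, 0, 5, 0],
  [0, 0, 0, 0, 0, 5, 0],
  [0, 0, 0, 0, 0, 0, 0],
])

```text
time: 10.0
position: [0.56, 0.0424, 0.0836]
tool_rot: [0.574, 0.819, 0.001, -0.0]
ft_force: [1.9, 5.5, -0.2]
grip_width: 0.0136
```

>>> drive_tool([
  [0, 0, 0, 0, 0, 3, 0],
  [0, 0, 0, 0, 0, 3, 0],
  [0, 0, 0, 0, 0, 3, 0],
  [0, 0, 0, 0, 0, 0, 0],
  [0, 0, 0, 0, 0, 0, 0],
])

```text
time: 10.62
position: [0.56, 0.0424, 0.0837]
tool_rot: [0.636, 0.771, 0.001, -0.0]
ft_force: [0.9, 4.9, 0.6]
grip_width: 0.0139
```

```bash
python3 - <<'E'
from h import *
o=robot.get_obs();print({k:np.round(v,4) for k,v in o.items()})
q=o["tool_rot"];print("turn from -11.45 deg",np.degrees(2*np.arctan2(q[0],q[1]))-11.45)
p,d=robot.camera("side");p2,d2=robot.camera("top")
a=cv2.resize(p[190:290,265:365],(400,400),interpolation=cv2.INTER_CUBIC);b=cv2.resize(p2[200:280,250:330],(400,400),interpolation=cv2.INTER_CUBIC)
cv2.imwrite("pics/c4.png",np.hstack([a,b]))
E
```

```text
{'time': np.float64(10.625), 'q': array([-0.1241,  0.6409,  1.7086,  0.0018,  0.7914, -0.3163]), 'joint_velocities': array([-0.0008, -0.0004, -0.0006, -0.0003,  0.0004,  0.0021]), 'joint_torque': array([ -3.066 , -42.3526, -10.5931,  -1.0238,   0.2464,   0.1285]), 'position': array([0.56  , 0.0424, 0.0837]), 'tool_rot': array([ 6.365e-01,  7.713e-01,  7.000e-04, -1.000e-04]), 'ft_force': array([0.8624, 4.8812, 0.5631]), 'moment': array([ 0.8378, -0.2218,  0.0648]), 'grip_width': np.float64(0.0139)}
turn from -11.45 deg 67.60964353074115
```

View pics/c4.png

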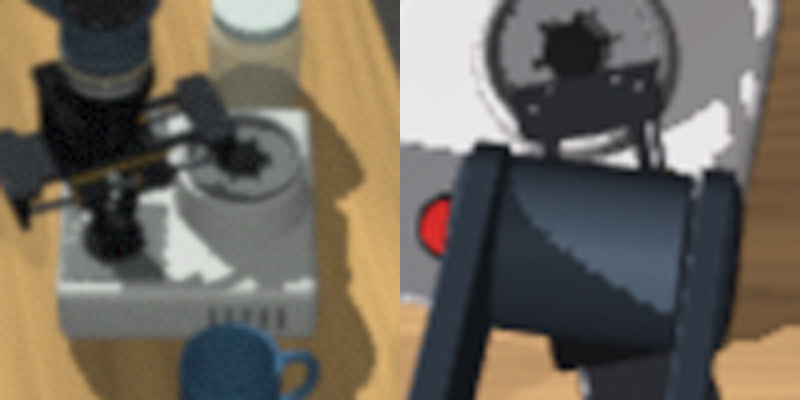

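The tool has turned 67.6° (1.18 rad), with the jaws shut on the bar and about 0.13 N m on the wrist joint, which fits the pulse spring. I'll ease on until the torque shows the end stop.

>>> drive_tool([
  [0, 0, 0, 0, 0, 1, 0],
  [0, 0, 0, 0, 0, 1, 0],
  [0, 0, 0, 0, 0, 1, 0],
  [0, 0, 0, 0, 0, 0, 0],
  [0, 0, 0, 0, 0, 0, 0],
])

```text
time: 11.35
position: [0.56, 0.0424, 0.0837]
tool_rot: [0.656, 0.754, 0.001, -0.0]
ft_force: [1.0, 5.3, -0.4]
grip_width: 0.0141
```

```bash
cat > s.py <<'E'
from h import *
o=robot.get_obs();q=o["tool_rot"];print(o["time"],o["joint_torque"][5],o["moment"],o["grip_width"],o["ft_force"],"turn",np.degrees(2*np.arctan2(q[0],q[1]))-11.45)
E
python3 s.py
```

```text
11.35 0.13262002263218164 [ 0.85018768 -0.17864646  0.12105672] 0.014066079888710356 [ 1.04590719  5.34619952 -0.36139258] turn 70.60825461832373
```

>>> drive_tool([
  [0, 0, 0, 0, 0, 1, 0],
  [0, 0, 0, 0, 0, 1, 0],
  [0, 0, 0, 0, 0, 0, 0],
  [0, 0, 0, 0, 0, 0, 0],
])

```text
time: 11.85
position: [0.56, 0.0424, 0.0837]
tool_rot: [0.669, 0.743, 0.001, 0.0]
ft_force: [1.7, 6.3, -0.6]
grip_width: 0.0136
```

```bash
python3 s.py
```

```text
11.85 0.5207705497741699 [ 0.85945779 -0.23948673  0.43853941] 0.013577166924564534 [ 1.65887267  6.32918253 -0.64255835] turn 72.49200055970019
```

The torque jumped from 0.13 to 0.52 N m, so the dial is at its end stop. I'll relax the turn slightly, settle, and check once more.

>>> drive_tool([
  [0, 0, 0, 0, 0, -0.7, 0],
  [0, 0, 0, 0, 0, 0, 0],
  [0, 0, 0, 0, 0, 0, 0],
  [0, 0, 0, 0, 0, 0, 0],
  [0, 0, 0, 0, 0, 0, 0],
])

```text
time: 12.48
position: [0.56, 0.0424, 0.0837]
tool_rot: [0.665, 0.747, 0.001, 0.0]
ft_force: [1.2, 5.2, -0.7]
grip_width: 0.0138
```

```bash
python3 s.py; python3 - <<'E'
from h import *
p,d=robot.camera("side");cv2.imwrite("pics/s5.png",cv2.resize(p[140:340,210:410],(600,600),interpolation=cv2.INTER_CUBIC))
E
```

```text
12.475 0.35875825211405754 [ 0.89379713 -0.16689787  0.36692505] 0.013751147142156072 [ 1.16853388  5.21007841 -0.67908379] turn 71.84148994723212
```

View pics/s5.png

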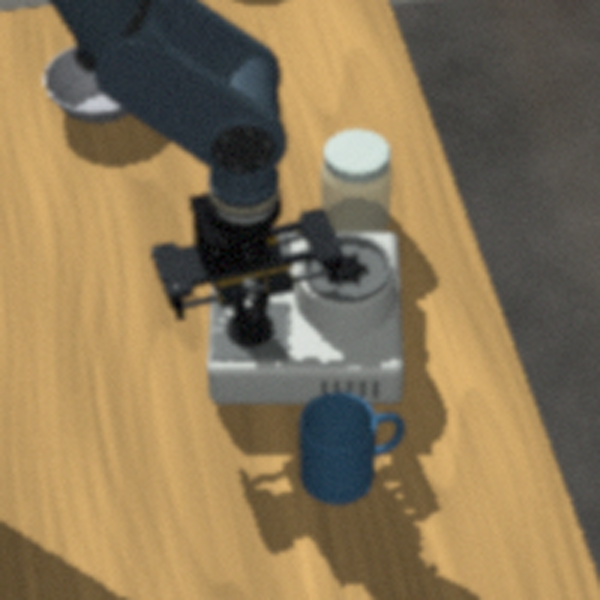

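The fingers hold the dial at about (250,325), and the jar (357,170) and mug (338,450) are where they stood. Steady torque holds the dial against the stop, so I'm handing in.

```bash
python3 -c "
from rig import robot
print(robot.hand_in())"
```

```text
the job is handed in; nothing more can be done
None
```

The reset was pressed and released with the dial still at off. The dial was then turned to pulse, and I handed in with the fingers holding it there, at about 12.5 s of the 48 s allowed.

- **Plunger:** it stopped at z = 0.083 m, where the force rose from 7.7 to 17.7 N with no further travel. After I lifted off, the camera showed it fully out again and the dial pointer still on the off mark.
- **Dial:** I gripped the bar at 55 N and turned it clockwise. Torque stayed near 0.13 N m until about 70.6°, then jumped to 0.52 N m at the end stop (1.24 rad is 71°). I eased back 0.7°. At hand-in the tool had turned 71.8° with 0.36 N m still pressing the dial against its stop, and the jaws were shut on the bar at 13.8 mm.
- **Not seen directly:** the gripper hides the dial's pointer at pulse, so that position rests on the tool angle and the torque jump.
- **Bystanders:** the jar and mug looked unmoved in the last picture. The strainer was partly hidden by the arm and the funnel was out of that crop; the arm never went down near either.
- **Small disagreement:** the two cameras differed by about 3 mm in x on the plunger, so I aimed the dial grip between the two. The sideways force on the grip stayed at or below about 6 N.

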